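# Nip a glued stone-inlay buckle in the bench screw press

## Robot

A 6-joint arm with a two-finger parallel gripper is mounted at the origin on the work surface. World frame = base frame: x ahead of the robot, y to its left, z up, the work surface at z = 0. Lengths are in m, angles in rad, forces in N, time in s.
With the tool pointing down it reaches from about 0.375 to 0.925 m from the base axis. Payload 5.7 kg.
Tool frame: the origin (TCP) lies at the very end of the fingers, on their centre line; the grasp point (between the pads) lies 19 mm behind it; z points along the fingers, x is the direction in which the jaws open and shut, and the axes are right-handed (so a half turn about z gives the same grasp; the last joint's range is limited). The gripper opens to 85 mm and grips with 20 to 120 N. Pads are 22 mm wide; open, the fingers measure 114 mm over their backs; the gripper's body (76 mm by 85 mm) begins 54 mm behind the grasp point. The pads swing forward as they close: fully open they stand 13 mm farther back than shut.
Start: joints at [-1.313, 0.359, 1.51, -0, 1.272, -0.115], TCP at [0.219, -0.559, 0.231] pointing down, gripper open.
Joint ranges: [-2.97, 2.97], [-1.01, 2.36], [0.21, 2.38], [-0.96, 4.11], [0.2, 2.71], [-2.98, 2.98]. Speed limits (rad/s): [2.39, 2.39, 3.14, 3.14, 3.14, 3.14].

## Interface

Orientations are given as a unit quaternion [x, y, z, w].
In Python, from rig import readout, optics, workorder gives the robot as it stands.
- The arm moves only by the tool play_rows, never from a script. Its argument "rows" is a list of rows, each a list of 7 numbers: the finger opening in mm, from 0 to 85.4, then the shift along the tool's x, y, z in mm, then the turn, a rotation vector about the tool's x, y, z in degrees. A call has 1 to 20 rows; each row shifts and turns the commanded pose from where the row before left it, along the tool's axes as they then stand; what a row does not reach is not made up. A row lasts 1/12 s, in which the tool goes at most 41.7 mm and 7.16 degrees, less where a joint would pass 70% of its speed; a pose out of reach is approached as far as the arm can. A call with a gripper value outside its range is refused whole. The fingers move at their own pace and stop on an object; "newtons" is the grip in N (left out, the last holds). Time passes only in rows, so rows that do not move let the fingers close. It gives the time, the measured TCP pose, the force and the opening at its end, in the units of the state.
- readout.get_state(): the state, without advancing time (a new reading comes with each control period).
- optics.camera(name): name is "scene" or "top" or "wrist"; returns (picture, depth): 420x560x3 uint8, blue, green, red; 420x560 float32, m along the optical axis (not along the pixel's ray), 0 where there is no reading.
- optics.camera_model(name): a dict with "mtx" (3x3 intrinsics, pixels), "pose" (4x4, takes a point from camera to world coordinates); the wrist camera has in their place "mount" (4x4, takes a point from camera to tool coordinates, whose origin is the TCP and whose axes are the tool frame's). Camera axes: x right, y up, looking along -z (the intrinsics and any distortion apply to the point x, -y, -z); pixel columns grow to the right and rows downward; lengths in m; the calibration is good to about 2 mm. A picture is of the moment at which its call begins: read the wrist's pose just before it. camera_model takes no time and is no camera call.
- workorder.finish_job(): hands the job in, once; it reports no verdict.
The state is a dict: "clock": time; "joints": joint angles; "qvel": joint speeds; "joint_torque": joint torques, N m; "position": TCP position; "orientation": TCP orientation; "contact_force": force on the tool from outside, world axes, zero at the start; "wrist_torque": the same for the moment, N m; "grip_width": finger opening in m.
Only numpy, scipy, OpenCV 4.12 (cv2) and the standard library are available. Lean on these libraries where they do the work, as an engineer would, in place of code of your own. Each camera call takes 0.05 s, during which the arm holds its last target.

## Task

The stone has just been glued into the brass buckle: set the buckle flat in the nest on the press's sliding tray, push the tray fully home under the screw, then turn the black ball knob clockwise until the rubber foot holds the stone firmly, with about 35 N, and leave it clamped while the glue sets. Never let the foot press harder than 60 N or the stone cracks, and leave the other tools on the bench where they lie.

Things in the scene. Friction and masses are not known exactly. Their poses are not given: they have to be found in the camera images.
- buckle: The work, loose on the bench: a flat rectangular brass buckle 60 x 40 mm and 11 mm thick with a dark stone slab 46 x 28 mm laid in its top, about 0.2 kg; the stone stands 2 to 7 mm proud, differing from piece to piece, so 13 to 18 mm high in all. Origin at the centre of its underside; x along the 60 mm side, z up out of the stone. Best gripped across the 40 mm sides.
- press: Bench screw press, bolted down, dark iron: base 22 mm high, two upright steel pillars 144 mm apart along y, a crosshead on them 44 mm deep along x, 180 mm wide, from 128 to 160 mm above the bench. The open front faces the robot. Origin on the bench under the screw's axis; x points from front to back, the way the tray slides home; z up.
- boss (a point): Top centre of the crosshead's boss, 36 mm across, 176 mm up, where the screw comes out. Coarse thread: clockwise from above lowers ball, screw and foot by 20 mm a turn (3.2 mm per rad). Thread drag about 0.17 N m against either sense, so it flips sign if a halted wrist springs back: compare like with like. Each newton the foot presses adds 0.0032 N m to the clockwise effort; 35 N adds 0.11.
- nest (a point): Centre of the nest's floor on the tray, 36 mm above the bench: four corner stops 5 mm high leave 65 x 45 mm clear, so the buckle has 2.5 mm of play all round; gaps of 47 mm in the long sides and 27 mm in the short give room for fingertips. x along the 65 mm side, to the back of the press, z up. With the tray home it lies under the screw.
- tray_tab (a point): Top centre of the aluminium push tab that stands up at the front of the tray: 10 mm thick along x, 50 mm wide along y, 32 mm high (36 to 68 mm above the bench), 90 mm in front of the nest centre. Axes as the nest. At home it is 90 mm in front of the screw's axis.
- tray (a joint): Travel of the tray in its guides, m: 0 right out, 0.090 home against the stop under the screw. It drags with about 2.5 N and stays where it is left.
- ball (a point): Centre of the smooth black ball knob, 36 mm in diameter, on a 12 mm stem on top of the screw; 236 to 239 mm above the bench at the start. Slippery (friction about 0.3): grip it level with its centre; a light grip, or one above the widest part, slips. It sinks as it is turned and stays where it is left. About 1 to 3.5 rad of clockwise turning is needed in all.
- foot: Round rubber-faced foot of the screw, 28 mm across, that does not turn with it; it is stiff: 35 N comes about 1.1 mm (0.35 rad) after first touch. Origin at the centre of its underside, 56 to 59 mm above the bench at the start, 2 to 10 mm above a stone lying in the nest.
- ring_box: Bystander: round brass box 62 mm across and 24 mm high. Origin at the centre of its underside.
- hammer: Bystander: chasing hammer 220 mm long, wooden handle, steel head at its +x end. Origin under its middle, x along the handle.
- graver: Bystander: graver 105 mm long, mushroom wooden handle at its -x end. Origin under its middle.
- pliers: Bystander: pliers 140 mm long, jaws at +x. Origin under their middle.
- cup: Bystander: white mug 76 mm across and 85 mm high, handle at its +y. Origin at the centre of its underside.
- file: Bystander: short file 170 mm long, wooden handle at its -x end, 18 mm high. Origin under its middle.
There are look-alikes about, which are no part of the job. What is shaped like the buckle but blue or green is not meant.

How it is judged:
By the outcome, as a careful person would: the job done as asked, in the order asked, and still so for the second after the job is handed in, with the robot touching nothing.
It also fails if it takes over 72 s, if anything falls off the work surface, if the arm or the gripper's body presses on something with over 40 N, if the wrist force passes 120 N, or if a joint passes its speed limit or range.

## Working session

There is one attempt and no reset: what is moved stays moved. The work goes in short steps, Python scripts to look and compute and a tool call to move; the robot and the scene stay as the last step left them, time stands still between calls to the robot, and variables do not carry over. Pictures are saved under pics/ and viewed, and the job is handed in when it is done.

Besides the shell and the picture viewer there is one more tool, called after "Request:" in YAML: its name, and indented under it one key for each argument. play_rows: Moves the arm, as the interface text tells. Its arguments: {"type":"object","properties":{"rows":{"type":"array"},"newtons":{"type":"number"}},"required":["rows"]}

```bash
ls; mkdir -p pics; cat > h.py <<'E'
import numpy as np, cv2
from rig import readout, optics, workorder
from scipy.spatial.transform import Rotation as R
np.set_printoptions(precision=4,suppress=True)
def snap(name,fn):
    s=readout.get_state(); im,d=optics.camera(name); m=optics.camera_model(name)
    if 'mount' in m:
        T=np.eye(4);T[:3,:3]=R.from_quat(s['orientation']).as_matrix();T[:3,3]=s['position']
        P=T@np.array(m['mount'])
    else: P=np.array(m['pose'])
    cv2.imwrite(f'pics/{fn}.png',im); np.savez(f'pics/{fn}.npz',im=im,d=d,P=P,K=np.array(m['mtx']))
    return im,d,P,np.array(m['mtx']),m
def load(fn):
    z=np.load(f'pics/{fn}.npz'); return z['im'],z['d'],z['P'],z['K']
def cloud(d,P,K):
    v,u=np.mgrid[:d.shape[0],:d.shape[1]]
    x=(u-K[0,2])/K[0,0]*d; y=(v-K[1,2])/K[1,1]*d
    return np.stack([x,-y,-d],-1)@P[:3,:3].T+P[:3,3]
def ray(u,v,P,K,z):
    r=P[:3,:3]@np.array([(u-K[0,2])/K[0,0],-(v-K[1,2])/K[1,1],-1]); o=P[:3,3]
    return o+r*(z-o[2])/r[2]
def proj(p,P,K):
    q=P[:3,:3].T@(np.array(p)-P[:3,3]); return K[0,2]+K[0,0]*q[0]/-q[2],K[1,2]+K[1,1]*(-q[1])/-q[2]
def st():
    s=readout.get_state()
    for k,v in s.items(): print(k,np.array(v))
E
python3 - <<'E'
from h import *
st()
for n in ('scene','top','wrist'):
    r=snap(n,n+'0'); print(n,r[3],r[2],[k for k in r[4]], r[4].get('dist'))
E
```

```text
pics
clock 0.0
joints [-1.3131  0.3595  1.5115  0.      1.2725 -0.1151]
qvel [ 0.0029 -0.0017 -0.0002 -0.0004 -0.0007  0.002 ]
joint_torque [  0.0011 -52.7612 -27.862   -0.       0.0128  -0.    ]
position [ 0.2184 -0.5581  0.2304]
orientation [ 0.8259 -0.5638 -0.0007 -0.0006]
contact_force [-0.4091 -0.619   0.4841]
wrist_torque [-0.0732 -0.0455 -0.0461]
grip_width 0.08567572992224336
scene [[396.1697   0.     278.371 ]
 [  0.     396.1697 202.4267]
 [  0.       0.       1.    ]] [[ 0.4011 -0.7123  0.5759  1.0202]
 [ 0.9158  0.3249 -0.236  -0.2357]
 [-0.019   0.6221  0.7827  0.8466]
 [ 0.      0.      0.      1.    ]] ['mtx', 'pose'] None
top [[420.055    0.     284.3679]
 [  0.     420.055  209.2771]
 [  0.       0.       1.    ]] [[ 0.0035  0.9932 -0.1168  0.42  ]
 [-0.9999  0.002  -0.0125 -0.0205]
 [-0.0122  0.1168  0.9931  1.1004]
 [ 0.      0.      0.      1.    ]] ['mtx', 'pose'] None
wrist [[324.8439   0.     285.3339]
 [  0.     324.8439 207.0059]
 [  0.       0.       1.    ]] [[ 0.3649  0.899   0.2423  0.2797]
 [-0.9311  0.3528  0.0929 -0.5344]
 [-0.002  -0.2594  0.9658  0.3725]
 [ 0.      0.      0.      1.    ]] ['mtx', 'mount'] None
```

View pics/scene0.png

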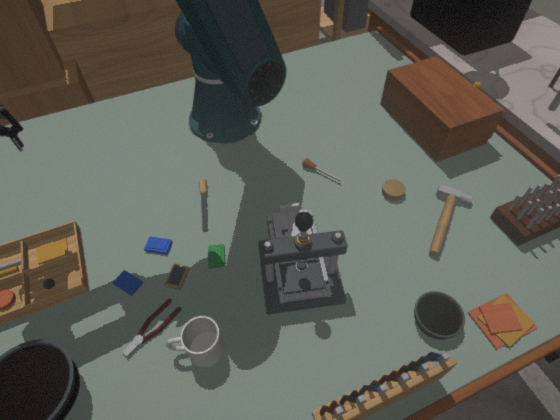

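View pics/top0.png

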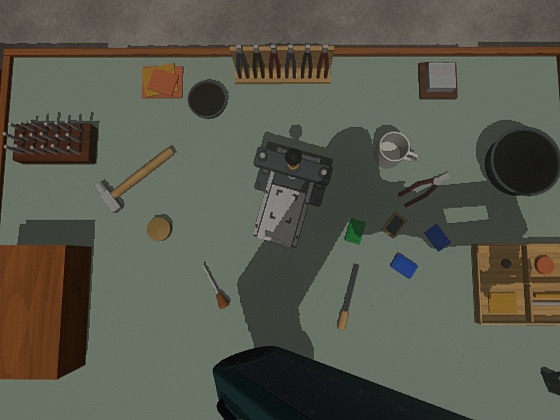

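View pics/wrist0.png

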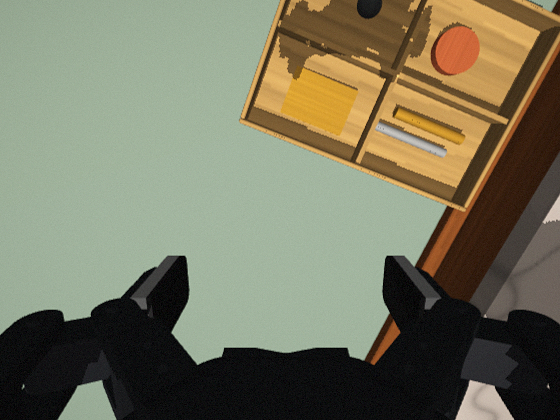

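The top view shows the brass buckle at (395,224), with a green look-alike at (355,231) and blue ones at (403,265) and (437,237). The press crosshead is at (293,163), with the tray running out to (277,245).

```bash
python3 - <<'E'
from h import *
im,d,P,K=load('top0')
a=cv2.resize(im[120:260,240:440],None,fx=4,fy=4,interpolation=cv2.INTER_CUBIC); cv2.imwrite('pics/topz.png',a)
im2,d2,P2,K2=load('scene0')
a=cv2.resize(im2[190:310,140:360],None,fx=3.6,fy=3.6,interpolation=cv2.INTER_CUBIC); cv2.imwrite('pics/scz.png',a)
C=cloud(d,P,K)
for u,v in [(395,224),(293,160),(293,152),(270,220),(280,243),(400,190),(330,300)]: print(u,v,C[v,u],d[v,u])
E
```

```text
395 224 [ 0.5102 -0.2934  0.0122] 1.0877789
293 160 [ 0.622  -0.0272  0.2526] 0.8654418
293 152 [ 0.6381 -0.0272  0.2555] 0.8643821
270 220 [0.5178 0.0295 0.0342] 1.0708059
280 243 [0.4581 0.0029 0.0688] 1.0291897
400 190 [ 0.6013 -0.3121 -0.    ] 1.1102837
330 300 [ 0.3149 -0.1248 -0.001 ] 1.080107
```

View pics/topz.png

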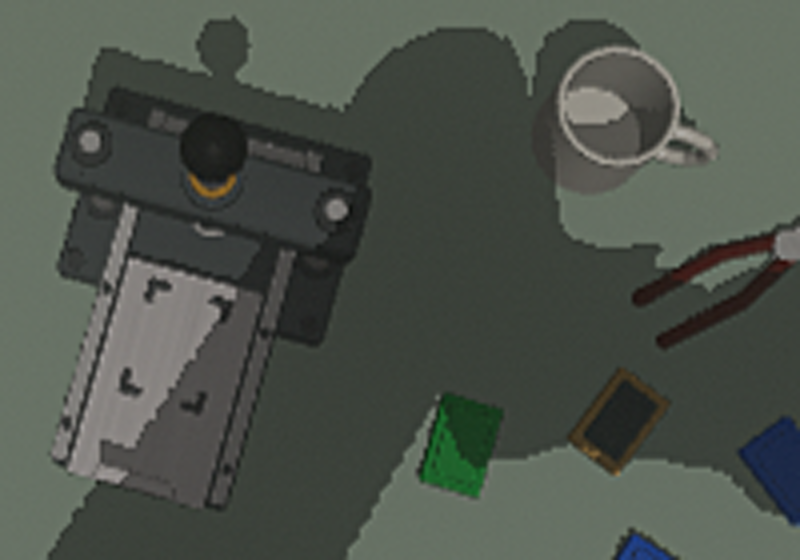

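View pics/scz.png

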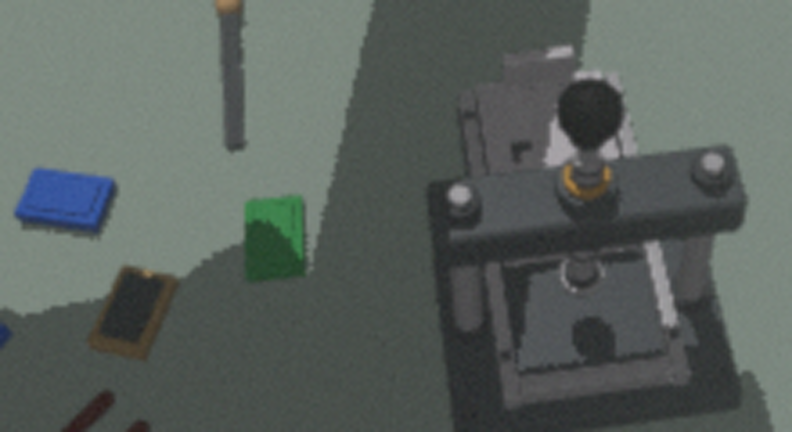

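```bash
python3 - <<'E'
from h import *
from scipy.optimize import least_squares
for n in ('top0','scene0'):
    im,d,P,K=load(n); C=cloud(d,P,K); z=C[...,2]
    print(n)
    # buckle : points z 5..25mm near
    b=(z>0.006)&(z<0.03)&(np.hypot(C[...,0]-.51,C[...,1]+.293)<.05)
    p=C[b]; r=cv2.minAreaRect((p[:,:2]*1000).astype(np.float32)); print('buckle',r,b.sum(),np.percentile(p[:,2],[10,30,50,70,90,97]))
    # ball
    s=(z>0.2)&(z<0.27)&(np.hypot(C[...,0]-.625,C[...,1]+.027)<.04)
    p=C[s]; f=least_squares(lambda q:np.linalg.norm(p-q,axis=1)-.018,p.mean(0)-[0,0,.01],loss='soft_l1',f_scale=.002); print('ball',f.x,s.sum(),np.std(f.fun))
    # crosshead top
    c=(abs(z-.16)<.004)&(np.hypot(C[...,0]-.62,C[...,1]+.027)<.12); p=C[c]; print('cross',cv2.minAreaRect((p[:,:2]*1000).astype(np.float32)),c.sum(),np.median(p[:,2]))
    # tab top
    c=(abs(z-.068)<.004)&(np.hypot(C[...,0]-.45,C[...,1])<.06); p=C[c]; print('tab',cv2.minAreaRect((p[:,:2]*1000).astype(np.float32)),c.sum(),np.median(p[:,2]))
    c=(abs(z-.041)<.002)&(np.hypot(C[...,0]-.53,C[...,1])<.06); p=C[c]; print('stops',cv2.minAreaRect((p[:,:2]*1000).astype(np.float32)),c.sum())
    c=(abs(z-.036)<.0015)&(np.hypot(C[...,0]-.53,C[...,1])<.06); p=C[c]; print('floor',c.sum(),p[:,2].std())
# stop rays
im,d,P,K=load('top0'); f=4
for u,v in [(148,282),(230,303),(125,388),(203,408)]:
    print(ray(240+u/f,120+v/f,P,K,.041))
E
```

```text
top0
buckle ((508.07122802734375, -292.2608642578125), (40.207252502441406, 60.06155014038086), 53.403350830078125) 357 [0.0088 0.0109 0.0126 0.0144 0.0164 0.0179]
ball [ 0.6329 -0.0275  0.2365] 232 0.0010325827136430364
cross ((632.0357666015625, -27.81395721435547), (178.44065856933594, 43.91020202636719), 74.47769927978516) 987 0.15946139172525198
tab ((465.75433349609375, 19.205698013305664), (49.59433364868164, 9.718317031860352), 74.24856567382812) 79 0.06755027511762046
stops ((529.6239624023438, 0.34673309326171875), (112.99642944335938, 116.39604187011719), 28.472976684570312) 150
floor 853 0.0008294621334574709
scene0
buckle ((507.410888671875, -291.24468994140625), (40.48775863647461, 61.09989929199219), 51.764129638671875) 405 [0.0093 0.0117 0.0136 0.0152 0.0167 0.0177]
ball [ 0.6324 -0.0263  0.2367] 304 0.0034352682245967496
cross ((632.981689453125, -26.692001342773438), (179.58078002929688, 45.200233459472656), 74.27517700195312) 1152 0.1600052738227587
tab ((466.1790771484375, 20.909591674804688), (48.605159759521484, 12.228734970092773), 75.22059631347656) 78 0.0675105206871986
stops ((506.9635009765625, 8.663990020751953), (113.09217071533203, 59.034019470214844), 75.01607513427734) 67
floor 331 0.0007893785656784747
[0.5928 0.0118 0.041 ]
[ 0.5794 -0.0405  0.041 ]
[0.5248 0.026  0.041 ]
[ 0.5122 -0.0234  0.041 ]
```

Request:
play_rows:
  rows:
    - [85, -12, -30.5, 5, 0, 0, 0]
    - [85, -12, -30.5, 5, 0, 0, 0]
    - [85, -12, -30.5, 5, 0, 0, 0]
    - [85, -12, -30.5, 5, 0, 0, 0]
    - [85, -12, -30.5, 5, 0, 0, 0]
    - [85, -12, -30.5, 5, 0, 0, 0]
    - [85, -12, -30.5, 5, 0, 0, 0]
    - [85, -12, -30.5, 5, 0, 0, 0]
    - [85, -12, -30.5, 5, 0, 0, 0]
    - [85, -12, -30.5, 5, 0, 0, 0]
    - [85, -12, -30.5, 5, 0, 0, 0]
    - [85, -12, -30.5, 5, 0, 0, 0]
    - [85, 0, 0, 0, 0, 0, -7]
    - [85, 0, 0, 0, 0, 0, -7]
    - [85, 0, 0, 0, 0, 0, -7]
    - [85, 0, 0, 0, 0, 0, -7]
    - [85, 0, 0, 0, 0, 0, -7]
    - [85, 0, 0, 0, 0, 0, -7]
    - [85, 0, 0, 0, 0, 0, -7]
    - [85, 0, 0, 0, 0, 0, -7]

```text
clock: 1.82
position: [0.5067, -0.2912, 0.171]
orientation: [0.994, -0.107, -0.0, -0.0]
contact_force: [0.2, 0.1, 0.4]
grip_width: 0.0849
```

Request:
play_rows:
  rows:
    - [80, 0, 0, 0, 0, 0, -7]
    - [75, 0, 0, 0, 0, 0, -7]
    - [70, 0, 0, 0, 0, 0, -7]
    - [70, 0, 0, 0, 0, 0, -7]
    - [70, 0, 0, 0, 0, 0, -7]
    - [70, 0, 0, 0, 0, 0, -7]
    - [70, 0, 0, 0, 0, 0, -7]
    - [70, 0, 0, 0, 0, 0, -7]
    - [70, 0, 0, 0, 0, 0, -7]
    - [70, 0, 0, 0, 0, 0, 0]
    - [70, 0, 0, 0, 0, 0, 0]

```text
clock: 2.73
position: [0.5068, -0.2912, 0.1711]
orientation: [0.906, 0.424, -0.0, -0.0]
contact_force: [-0.4, 0.3, 0.5]
grip_width: 0.0703
```

```bash
python3 - <<'E'
from h import *
st()
im,d,P,K,_=snap('wrist','w1')
C=cloud(d,P,K); z=C[...,2]
b=(z>0.006)&(z<0.03)&(np.hypot(C[...,0]-.508,C[...,1]+.292)<.05)
p=C[b]; r=cv2.minAreaRect((p[:,:2]*1000).astype(np.float32)); print('buckle',r,b.sum(),np.percentile(p[:,2],[10,30,50,70,90,97]))
h=np.histogram(p[:,2],bins=np.arange(.006,.025,.001)); print(h)
E
```

```text
clock 2.7333
joints [-0.6398  0.3969  1.6143  0.0001  1.131  -1.5151]
qvel [ 0.0014 -0.0006  0.0002 -0.0011  0.0003  0.0195]
joint_torque [  0.0021 -52.557  -25.1932  -0.0012   0.004   -0.4373]
position [ 0.5068 -0.2912  0.1711]
orientation [ 0.9058  0.4238 -0.0001 -0.0003]
contact_force [-0.4469  0.2575  0.5139]
wrist_torque [ 0.0085 -0.0318  0.0253]
grip_width 0.07033122462016825
buckle ((507.9446105957031, -292.410888671875), (39.97139358520508, 60.08329772949219), 52.52821350097656) 2553 [0.0095 0.0106 0.0134 0.0143 0.0151 0.0156]
(array([  1,  20,  77, 347, 523, 166,  57, 383, 674, 287,  18,   0,   0,
         0,   0,   0,   0,   0,   0]), array([0.006, 0.007, 0.008, 0.009, 0.01 , 0.011, 0.012, 0.013, 0.014,
       0.015, 0.016, 0.017, 0.018, 0.019, 0.02 , 0.021, 0.022, 0.023,
       0.024, 0.025]))
```

View pics/w1.png

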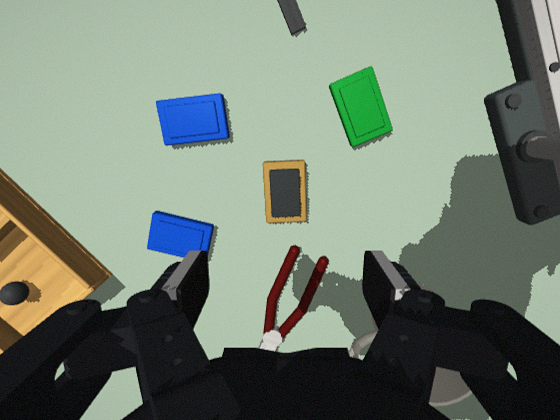

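The wrist view shows the buckle at (285,190), with clear space for the jaws on its left and right; the pliers handle starts below it at (295,247).

Request:
play_rows:
  rows:
    - [60, -0.2, 1.6, 20, 0, 0, -2.4]
    - [60, 0, 0, 25, 0, 0, 0]
    - [60, 0, 0, 25, 0, 0, 0]
    - [60, 0, 0, 25, 0, 0, 0]
    - [60, 0, 0, 25, 0, 0, 0]
    - [60, 0, 0, 20, 0, 0, 0]
    - [60, 0, 0, 15, 0, 0, 0]
    - [60, 0, 0, 8, 0, 0, 0]
    - [60, 0, 0, 5, 0, 0, 0]
    - [60, 0, 0, 0, 0, 0, 0]
    - [60, 0, 0, 0, 0, 0, 0]
    - [30, 0, 0, 0, 0, 0, 0]
    - [30, 0, 0, 0, 0, 0, 0]
    - [30, 0, 0, 0, 0, 0, 0]
    - [30, 0, 0, 0, 0, 0, 0]
    - [30, 0, 0, 0, 0, 0, 0]
    - [30, 0, 0, 0, 0, 0, 0]
  newtons: 40

```text
clock: 4.2
position: [0.5088, -0.2931, 0.0047]
orientation: [0.896, 0.444, 0.0, 0.001]
contact_force: [-0.8, -0.3, 6.7]
grip_width: 0.0387
```

```bash
python3 - <<'E'
from h import *
st()
snap('wrist','w2')
# tray rail heights from w/ top
im,d,P,K=load('top0'); C=cloud(d,P,K)
ax=np.array([np.cos(np.radians(-15.4)),np.sin(np.radians(-15.4))]); ay=np.array([-ax[1],ax[0]])
q=C[...,:2]-np.array([.5525,-.0055]); X=q@ax; Y=q@ay
for lo in range(-90,90,5):
    s=(abs(X)<.02)&(Y*1000>=lo)&(Y*1000<lo+5); 
    if s.any(): print(lo,s.sum(),np.median(C[s][:,2]),C[s][:,2].max())
E
```

```text
clock 4.2
joints [-0.6403  0.6208  1.7365 -0.0001  0.782  -1.5609]
qvel [-0.0011 -0.     -0.      0.0004  0.0004 -0.0011]
joint_torque [  0.1431 -54.3809 -15.8643   0.1024  -0.3381  -0.002 ]
position [ 0.5088 -0.2931  0.0047]
orientation [0.8959 0.4443 0.0005 0.001 ]
contact_force [-0.7511 -0.2529  6.6563]
wrist_torque [0.0591 0.1613 0.0208]
grip_width 0.03873394695755061
-90 30 -5.582455001928999e-06 0.0030546335278607284
-85 29 -0.001353153840189636 0.00508779448130503
-80 28 -9.335823269596144e-05 0.00507609366958528
-75 28 6.46643718579254e-05 0.0038273794978651576
-70 28 0.0005800606481688453 0.004037319289050378
-65 29 -0.0007004856354586586 0.003805618876688177
-60 29 0.019324607451489895 0.039914739947725986
-55 31 0.037661423192539845 0.04371489746144119
-50 30 0.03483474919932272 0.04016867355016651
-45 30 0.035458595424707084 0.038419533670980055
-40 30 0.03575537154533859 0.0383941086429771
-35 31 0.03575515870149526 0.039940031399165576
-30 30 0.03565818400337151 0.03802858984076041
-25 30 0.03507208852637134 0.03790462567130937
-20 30 0.0355012370775869 0.03964133730544
[... 304 characters left out ...]
0254 0.04143664253226387
20 32 0.03595843110196972 0.039089173906197816
25 27 0.03539417145794732 0.03981861051030866
30 31 0.03571288729061406 0.038738897713260334
35 30 0.036373061720202715 0.039493830165010735
40 30 0.03537493656949431 0.039358648981863364
45 31 0.03345064458020297 0.038820388958344054
50 30 0.037379384776306424 0.042529091020393706
55 18 0.03727497708178129 0.04061224073790237
60 18 0.0002491007440760251 0.002428329307652577
65 28 -0.0007914950170148094 0.003512733135709656
70 29 -0.0007433173603570431 0.0024193686657016933
75 28 0.0007850866552567837 0.005784325800141765
80 27 -0.0011252931248393327 0.0018424187851446838
85 31 0.00016140120486585197 0.004153128878280121
```

View pics/w2.png

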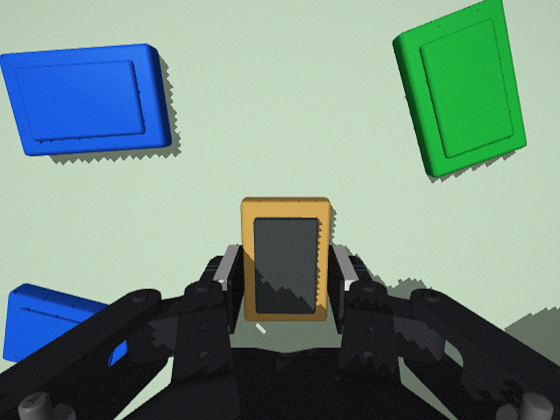

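Request:
play_rows:
  rows:
    - [30, 0, 0, -8, 0, 0, 0]
    - [30, 0, 0, -20, 0, 0, 0]
    - [30, 0, 0, -25, 0, 0, 0]
    - [30, 0, 0, -25, 0, 0, 0]
    - [30, 0, 0, -25, 0, 0, 0]
    - [30, 12, -8, -20, 0, 0, 0]
    - [30, 24, -15.8, 0, 0, 0, 0]
    - [30, 24, -15.8, 0, 0, 0, 0]
    - [30, 24, -15.8, 0, 0, 0, 0]
    - [30, 24, -15.8, 0, 0, 0, 0]
    - [30, 24, -15.8, 0, 0, 0, 0]
    - [30, 12, -8, 0, 0, 0, 0]
    - [30, 0, 0, 0, 0, 0, -5.4]
    - [30, 0, 0, 0, 0, 0, -5.4]
    - [30, 0, 0, 0, 0, 0, -5.4]
    - [30, 0, 0, 0, 0, 0, -5.4]
    - [30, 0, 0, 0, 0, 0, 0]
    - [30, 0, 0, 0, 0, 0, 0]

```text
clock: 5.75
position: [0.5194, -0.1203, 0.1266]
orientation: [0.798, 0.603, 0.0, -0.0]
contact_force: [0.0, -0.4, -1.9]
grip_width: 0.0384
```

```bash
python3 - <<'E'
from h import *
st()
im,d,P,K,_=snap('wrist','w3')
C=cloud(d,P,K)
s=readout.get_state(); T=R.from_quat(s['orientation']).as_matrix(); L=(C-s['position'])@T
b=(abs(L[...,0])<.019)&(abs(L[...,1])<.05)&(abs(L[...,2])<.03)
hsv=cv2.cvtColor(im,cv2.COLOR_BGR2HSV)
br=b&(hsv[...,0]>8)&(hsv[...,0]<28)&(hsv[...,1]>90)
q=L[br]; print('brass in tool',br.sum(),q.min(0),q.max(0))
q=L[b]; print('all',q.min(0),q.max(0)); print(cv2.minAreaRect((L[br][:,:2]*1000).astype(np.float32)))
E
```

```text
clock 5.75
joints [-0.3572  0.3852  1.7722  0.0001  0.9841 -1.6523]
qvel [-0.0019  0.0048 -0.0021 -0.0013 -0.0026  0.0159]
joint_torque [  0.0749 -49.6421 -22.5194   0.0031   0.0107  -0.3296]
position [ 0.5194 -0.1203  0.1266]
orientation [ 0.7976  0.6032  0.0001 -0.    ]
contact_force [ 0.0342 -0.3696 -1.8723]
wrist_torque [-0.0491 -0.0311 -0.0071]
grip_width 0.038383491620349285
brass in tool 4364 [-0.019  -0.0314 -0.029 ] [0.019  0.0284 0.0025]
all [-0.019  -0.0314 -0.0299] [0.019  0.0291 0.0025]
((0.017824172973632812, -1.5192012786865234), (59.70646286010742, 38.000511169433594), 89.94740295410156)
```

View pics/w3.png

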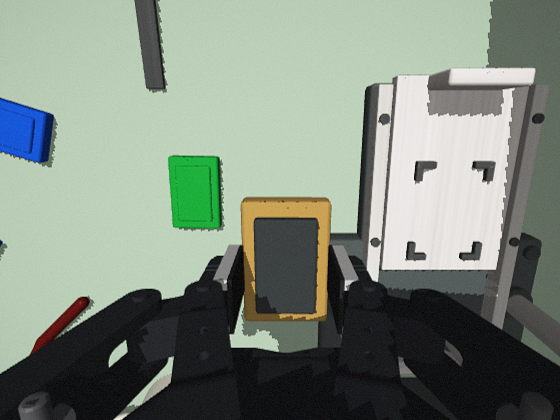

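The held buckle sits square between the pads. The four dark nest stops are in view at about (425,170), (484,169), (415,251) and (471,251).

```bash
python3 - <<'E'
from h import *
im,d,P,K=load('w3')
g=cv2.cvtColor(im,cv2.COLOR_BGR2GRAY)
m=np.zeros_like(g); m[150:265,400:505]=(g[150:265,400:505]<100)*255
n,l,s,c=cv2.connectedComponentsWithStats(m)
pts=[]
for i in range(1,n):
    if 80<s[i,4]<800:
        ys,xs=np.where(l==i); w=np.array([ray(u,v,P,K,.041)[:2] for u,v in zip(xs,ys)])
        pts.append(w); print(s[i],w.mean(0))
allp=np.concatenate(pts); r=cv2.minAreaRect((allp*1000).astype(np.float32)); print(r)
M=np.array([p.mean(0) for p in pts]); print(M.mean(0))
C=cloud(d,P,K); ang=r[2]
t=(abs(C[...,2]-.068)<.004)&(np.hypot(C[...,0]-.466,C[...,1]-.02)<.05); print('tab',cv2.minAreaRect((C[t][:,:2]*1000).astype(np.float32)),t.sum())
E
```

```text
[414 161  23  21 243] [ 0.5147 -0.0186]
[472 161  23  21 270] [0.5269 0.0238]
[497 222   8  43 169] [0.5901 0.0287]
[406 242  20  19 220] [ 0.5757 -0.0356]
[459 242  23  19 239] [0.5874 0.0068]
((555.5714111328125, 2.609477996826172), (74.03446197509766, 78.08613586425781), 74.23565673828125)
[0.559 0.001]
tab ((465.8858337402344, 19.491958618164062), (50.27714920043945, 10.170965194702148), 74.09239196777344) 1620
```

Request:
play_rows:
  rows:
    - [30, 15, 0, 0, 0, 0, 0]
    - [30, 25, 0, 0, 0, 0, 0]
    - [30, 25, 0, 0, 0, 0, 0]
    - [30, 25, 0, 0, 0, 0, 0]
    - [30, 20, 1, 0, 0, 0, 0]
    - [30, 9.5, 0.5, 5, 0, 0, 0]
    - [30, 0, 0, 15, 0, 0, 0]
    - [30, 0, 0, 20, 0, 0, 0]
    - [30, 0, 0, 20, 0, 0, 0]
    - [30, 0, 0, 12, 0, 0, 0]
    - [30, 0, 0, 8, 0, 0, 0]
    - [30, 0, 0, 0, 0, 0, 0]
    - [30, 0, 0, 0, 0, 0, 0]

```text
clock: 6.88
position: [0.553, -0.006, 0.0461]
orientation: [0.797, 0.604, -0.0, -0.0]
contact_force: [-1.3, 0.5, -1.9]
grip_width: 0.0384
```

```bash
python3 - <<'E'
from h import *
st()
snap('wrist','w4')
E
```

```text
clock 6.8833
joints [-0.1358  0.5252  1.7906 -0.      0.8266 -1.4326]
qvel [ 0.0045 -0.0204 -0.0159  0.0019  0.0018 -0.0022]
joint_torque [ -0.0067 -53.29   -17.7242  -0.0041   0.0036   0.0087]
position [ 0.553  -0.006   0.0461]
orientation [ 0.797   0.6039 -0.0003 -0.0003]
contact_force [-1.2706  0.5474 -1.8683]
wrist_torque [ 0.0326  0.0444 -0.0319]
grip_width 0.03842964964678851
```

View pics/w4.png

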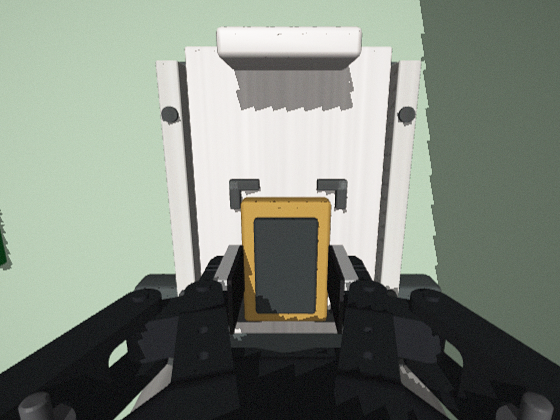

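Request:
play_rows:
  rows:
    - [30, 1.2, 0, 2, 0, 0, 0]
    - [30, 0, 0, 2, 0, 0, 0]
    - [30, 0, 0, 1, 0, 0, 0]
    - [30, 0, 0, 0.5, 0, 0, 0]
    - [30, 0, 0, 0, 0, 0, 0]
    - [30, 0, 0, 0, 0, 0, 0]

```text
clock: 7.43
position: [0.5536, -0.0045, 0.0409]
orientation: [0.797, 0.604, 0.0, 0.0]
contact_force: [-0.4, 0.1, -2.4]
grip_width: 0.0384
```

```bash
python3 - <<'E'
from h import *
st()
snap('wrist','w5')
E
```

```text
clock 7.4333
joints [-0.133   0.5334  1.7934  0.0002  0.8147 -1.431 ]
qvel [ 0.0005  0.0002  0.0005  0.0007  0.0006 -0.0007]
joint_torque [  0.0022 -54.62   -17.9557   0.0002   0.0013   0.0004]
position [ 0.5536 -0.0045  0.0409]
orientation [0.7967 0.6043 0.0001 0.    ]
contact_force [-0.3812  0.0667 -2.3735]
wrist_torque [ 0.0184 -0.0482  0.0008]
grip_width 0.038442410728546525
```

View pics/w5.png

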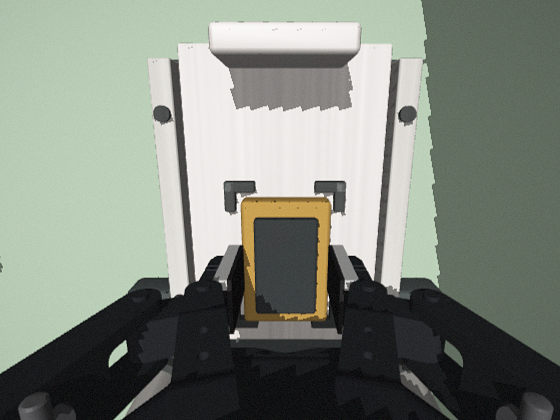

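The buckle is centred between the stops, but there is no contact force yet. I'll lower a little more.

Request:
play_rows:
  rows:
    - [30, 0, 0, 0.5, 0, 0, 0]
    - [30, 0, 0, 0.5, 0, 0, 0]
    - [30, 0, 0, 0, 0, 0, 0]
    - [30, 0, 0, 0, 0, 0, 0]

```text
clock: 7.82
position: [0.5538, -0.0046, 0.0406]
orientation: [0.797, 0.604, 0.0, 0.0]
contact_force: [-1.6, 0.0, 5.7]
grip_width: 0.0384
```

Request:
play_rows:
  rows:
    - [30, 0, 0, 0.5, 0, 0, 0]
    - [30, 0, 0, 0.5, 0, 0, 0]
    - [30, 0, 0, 0, 0, 0, 0]
    - [30, 0, 0, 0, 0, 0, 0]

```text
clock: 8.15
position: [0.5548, -0.0049, 0.0406]
orientation: [0.797, 0.604, 0.001, 0.001]
contact_force: [-2.0, -0.8, 13.1]
grip_width: 0.0382
```

Request:
play_rows:
  rows:
    - [39, 0, 0, -1.5, 0, 0, 0]
    - [44, 0, 0, -1, 0, 0, 0]
    - [47, 0, 0, -1, 0, 0, 0]
    - [47, 0, 0, 0, 0, 0, 0]
    - [47, 0, 0, -3, 0, 0, 0]
    - [47, 0, 0, -8, 0, 0, 0]
    - [47, 0, 0, -20, 0, 0, 0]
    - [50, 0, 0, -25, 0, 0, 0]
    - [60, 0, 0, -25, 0, 0, 0]
    - [60, 0, -10, 0, 0, 0, 0]
    - [60, 0, -30, 0, 0, 0, 0]
    - [60, 0, -30, 0, 0, 0, 0]
    - [40, 0, -20, 0, 0, 0, 0]
    - [20, 0, 0, 0, 0, 0, 0]
    - [0, 0, 0, 0, 0, 0, 0]

```text
clock: 9.4
position: [0.4656, 0.0201, 0.1235]
orientation: [0.797, 0.605, -0.0, -0.0]
contact_force: [0.2, -0.4, -0.1]
grip_width: 0.0244
```

```bash
python3 - <<'E'
from h import *
st()
im,d,P,K,_=snap('wrist','w6')
C=cloud(d,P,K); hsv=cv2.cvtColor(im,cv2.COLOR_BGR2HSV)
t=(abs(C[...,2]-.068)<.004)&(np.hypot(C[...,0]-.466,C[...,1]-.02)<.05); print('tab',cv2.minAreaRect((C[t][:,:2]*1000).astype(np.float32)),t.sum())
im,d,P,K,_=snap('scene','s6')
cv2.imwrite('pics/s6z.png',cv2.resize(im[170:310,230:370],None,fx=4,fy=4,interpolation=cv2.INTER_CUBIC))
E
```

```text
clock 9.4
joints [-0.1054  0.3076  1.9167  0.0001  0.9177 -1.4039]
qvel [-0.0073  0.0226 -0.0608 -0.0026 -0.0139 -0.002 ]
joint_torque [  0.3999 -42.1789 -18.4357   0.031    0.366    0.0216]
position [0.4656 0.0201 0.1235]
orientation [ 0.7966  0.6045 -0.0001 -0.0002]
contact_force [ 0.1919 -0.4153 -0.113 ]
wrist_torque [-0.0025 -0.0194  0.0291]
grip_width 0.02438658904559458
tab ((466.86224365234375, 19.85129737854004), (49.25674057006836, 10.455986976623535), 74.59076690673828) 1194
```

View pics/w6.png

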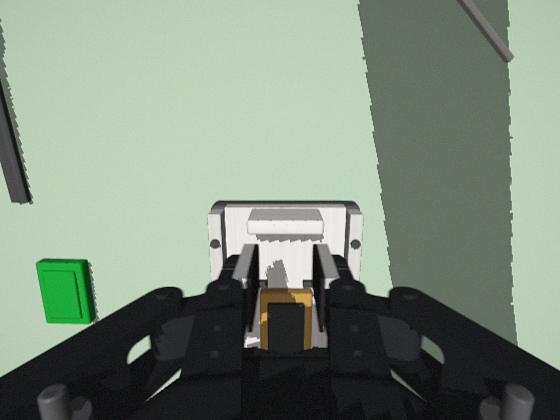

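View pics/s6z.png

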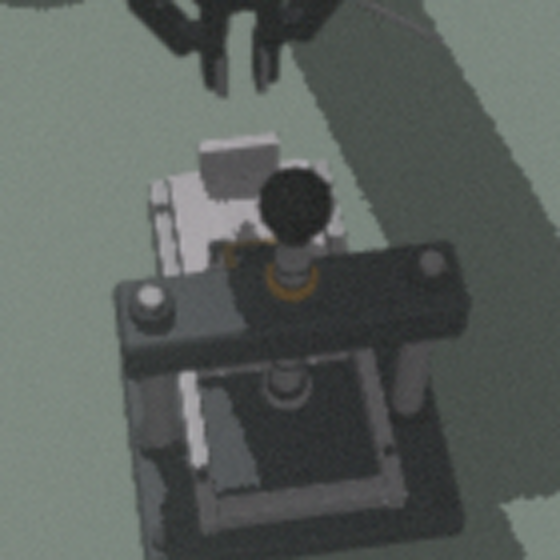

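Request:
play_rows:
  rows:
    - [0, 0, -15, 0, 0, 0, 0]
    - [0, 0, -18, 0, 0, 0, 0]
    - [0, 0, 0, 0, 0, 0, 0]
    - [0, 0, 0, 0, 0, 0, 0]

```text
clock: 9.83
position: [0.4359, 0.0284, 0.1234]
orientation: [0.797, 0.604, 0.0, 0.0]
contact_force: [0.4, -0.7, 0.1]
grip_width: 0.0002
```

```bash
python3 - <<'E'
from h import *
st()
im,d,P,K,_=snap('wrist','w7')
cv2.imwrite('pics/w7z.png',cv2.resize(im[220:420,180:400],None,fx=3,fy=3,interpolation=cv2.INTER_CUBIC))
im,d,P,K,_=snap('top','t7')
cv2.imwrite('pics/t7z.png',cv2.resize(im[130:260,240:350],None,fx=4.5,fy=4.5,interpolation=cv2.INTER_CUBIC))
E
```

```text
clock 9.8333
joints [-0.0933  0.2709  1.9773  0.      0.8926 -1.3912]
qvel [-0.0039  0.0087 -0.0334 -0.0031 -0.0149 -0.0017]
joint_torque [  0.3038 -38.9442 -18.2932   0.0268   0.2855   0.0234]
position [0.4359 0.0284 0.1234]
orientation [0.7967 0.6044 0.0003 0.0002]
contact_force [ 0.421  -0.732   0.0729]
wrist_torque [ 0.0265 -0.0403 -0.058 ]
grip_width 0.00021555936609090918
```

View pics/w7z.png

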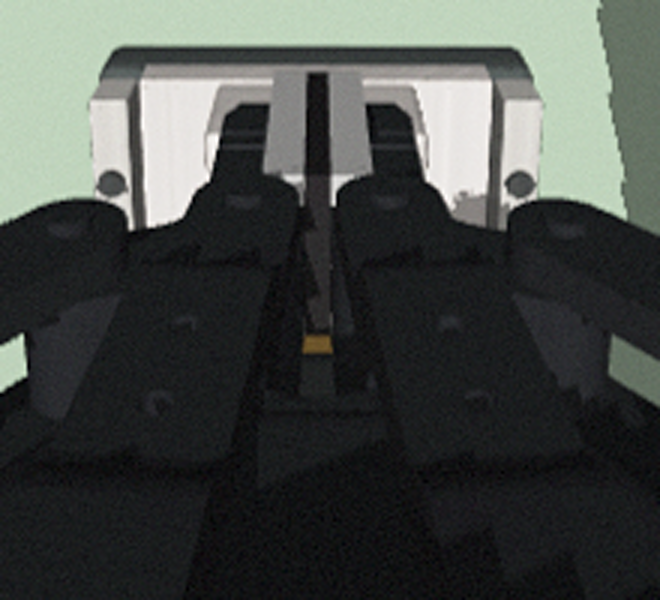

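View pics/t7z.png

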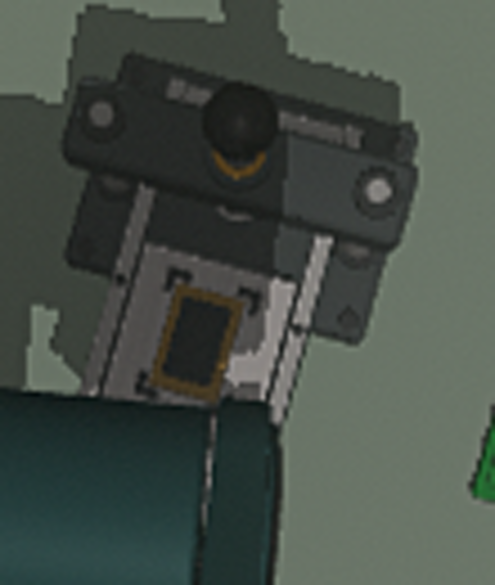

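```bash
python3 - <<'E'
from h import *
im,d,P,K=load('t7'); C=cloud(d,P,K)
ax=np.array([.962,-.272]); ay=np.array([.272,.962])
q=C[...,:2]-np.array([.552,-.0053]); X=q@ax*1000; Y=q@ay*1000; Z=C[...,2]*1000
s=(abs(X)<18)&(abs(Y)<11); A=np.c_[X[s],Y[s],np.ones(s.sum())]; c,*_=np.linalg.lstsq(A,Z[s],rcond=None); print('stone plane',c,np.std(A@c-Z[s]))
hsv=cv2.cvtColor(im,cv2.COLOR_BGR2HSV)
br=(abs(X)<45)&(abs(Y)<35)&(Z>42)&(Z<60)
print(br.sum(),cv2.minAreaRect(np.c_[X[br],Y[br]].astype(np.float32)))
f=(abs(X)<50)&(abs(Y)>28)&(abs(Y)<40)&(X>-20); print('floor',np.median(Z[f]))
E
```

```text
stone plane [-0.013   0.0055 50.7175] 1.9439440404120882
384 ((2.7503623962402344, 0.06408500671386719), (52.48133087158203, 72.03878784179688), 88.61160278320312)
floor 35.86372288527029
```

Request:
play_rows:
  rows:
    - [0, 0, 0, 15, 0, 0, 0]
    - [0, 0, 0, 25, 0, 0, 0]
    - [0, 0, 0, 20, 0, 0, 0]
    - [0, 0, 0, 12, 0, 0, 0]
    - [0, 0, 0, 3, 0, 0, 0]
    - [0, 0, 4, 0, 0, 0, 0]
    - [0, 0, 4, 0, 0, 0, 0]
    - [0, 0, 3, 0, 0, 0, 0]
    - [0, 0, 3, 0, 0, 0, 0]
    - [0, 0, 3, 0, 0, 0, 0]
    - [0, 0, 3, 0, 0, 0, 0]
    - [0, 0, 4, 0, 0, 0, 0]

```text
clock: 10.93
position: [0.4573, 0.0223, 0.0485]
orientation: [0.797, 0.604, -0.001, -0.001]
contact_force: [-2.4, 1.2, 1.8]
grip_width: -0.0
```

Request:
play_rows:
  rows:
    - [0, 0, 5, 0, 0, 0, 0]
    - [0, 0, 6, 0, 0, 0, 0]
    - [0, 0, 7, 0, 0, 0, 0]
    - [0, 0, 7, 0, 0, 0, 0]
    - [0, 0, 7, 0, 0, 0, 0]
    - [0, 0, 7, 0, 0, 0, 0]
    - [0, 0, 7, 0, 0, 0, 0]
    - [0, 0, 6, 0, 0, 0, 0]
    - [0, 0, 5, 0, 0, 0, 0]
    - [0, 0, 3, 0, 0, 0, 0]

```text
clock: 11.77
position: [0.5169, 0.0056, 0.0482]
orientation: [0.797, 0.604, 0.0, 0.0]
contact_force: [-3.3, -0.4, -0.2]
grip_width: -0.0002
```

Request:
play_rows:
  rows:
    - [0, 0, 3, 0, 0, 0, 0]
    - [0, 0, 3, 0, 0, 0, 0]
    - [0, 0, 3, 0, 0, 0, 0]
    - [0, 0, 2, 0, 0, 0, 0]
    - [0, 0, 1, 0, 0, 0, 0]
    - [0, 0, 0, 0, 0, 0, 0]

```text
clock: 12.27
position: [0.5279, 0.0027, 0.0483]
orientation: [0.797, 0.604, 0.0, 0.0]
contact_force: [-2.4, -0.4, 0.5]
grip_width: -0.0001
```

Request:
play_rows:
  rows:
    - [0, 0, 1, 0, 0, 0, 0]
    - [0, 0, 1, 0, 0, 0, 0]
    - [0, 0, 0, 0, 0, 0, 0]

```text
clock: 12.52
position: [0.5296, 0.0023, 0.0483]
orientation: [0.797, 0.604, 0.0, -0.0]
contact_force: [-2.5, -0.7, -1.5]
grip_width: -0.0002
```

Request:
play_rows:
  rows:
    - [0, 0, 1, 0, 0, 0, 0]
    - [0, 0, 1, 0, 0, 0, 0]
    - [0, 0, 0, 0, 0, 0, 0]

```text
clock: 12.77
position: [0.5306, 0.0019, 0.0483]
orientation: [0.797, 0.604, -0.0, -0.001]
contact_force: [-4.3, 1.5, 2.3]
grip_width: 0.0001
```

Request:
play_rows:
  rows:
    - [0, 0, 1, 0, 0, 0, 0]
    - [0, 0, 1, 0, 0, 0, 0]
    - [0, 0, 0, 0, 0, 0, 0]

```text
clock: 13.02
position: [0.5305, 0.0019, 0.0481]
orientation: [0.797, 0.604, -0.002, -0.002]
contact_force: [-8.8, 2.6, 6.6]
grip_width: 0.0001
```

Request:
play_rows:
  rows:
    - [0, 0, 1, 0, 0, 0, 0]
    - [0, 0, 1, 0, 0, 0, 0]
    - [0, 0, 0, 0, 0, 0, 0]

```text
clock: 13.27
position: [0.5305, 0.0019, 0.0479]
orientation: [0.797, 0.604, -0.003, -0.003]
contact_force: [-12.3, 3.9, 10.0]
grip_width: -0.0005
```

Request:
play_rows:
  rows:
    - [0, 0, -6, 0, 0, 0, 0]
    - [0, 0, -14, 0, 0, 0, 0]
    - [0, 0, -6, -10, 0, 0, 0]
    - [20, 0, 0, -30, 0, 0, 0]
    - [40, 0, 0, -35, 0, 0, 0]
    - [60, 0, 0, -35, 0, 0, 0]
    - [60, 0, 0, -35, 0, 0, 0]
    - [60, 0, 0, -35, 0, 0, 0]
    - [60, 0, 0, -35, 0, 0, 0]
    - [60, 0, 0, -22, 0, 0, 0]
    - [60, 0, 10, 0, 0, 0, 0]
    - [60, 0, 20, 0, 0, 0, 0]
    - [60, 0, 20, 0, 0, 0, 0]
    - [60, 0, 10, 0, 0, 0, 0]
    - [60, 0, 0, 0, 0, 0, 0]
    - [60, 0, 0, 0, 0, 0, 0]

```text
clock: 14.6
position: [0.5678, -0.0087, 0.2847]
orientation: [0.797, 0.604, -0.0, -0.001]
contact_force: [0.1, -0.6, 0.4]
grip_width: 0.06
```

```bash
python3 - <<'E'
from h import *
from scipy.optimize import least_squares
st()
snap('wrist','w8'); snap('top','t8'); snap('scene','s8')
ax=np.array([.962,-.272]); ay=np.array([.272,.962])
for n in ('w8','t8','s8'):
    im,d,P,K=load(n); C=cloud(d,P,K); z=C[...,2]
    s=(z>0.215)&(z<0.27)&(np.hypot(C[...,0]-.6327,C[...,1]+.027)<.022)
    p=C[s]
    if len(p)>50:
        f=least_squares(lambda q:np.linalg.norm(p-q,axis=1)-.018,p.mean(0)-[0,0,.01],loss='soft_l1',f_scale=.001); print(n,'ball',f.x,s.sum(),np.std(f.fun))
    t=(abs(z-.068)<.004)&(np.hypot(C[...,0]-.546,C[...,1])<.05); p=C[t]
    if len(p)>20: print('tab',len(p),cv2.minAreaRect((p[:,:2]*1000).astype(np.float32)))
E
```

```text
clock 14.6
joints [-0.137   0.2691  1.5069  0.0002  1.367  -1.4346]
qvel [ 0.0044 -0.0178  0.0269  0.0015  0.0071  0.0014]
joint_torque [ -0.2996 -47.7008 -30.2838  -0.03    -0.2003  -0.0098]
position [ 0.5678 -0.0087  0.2847]
orientation [ 0.7968  0.6042 -0.0004 -0.0005]
contact_force [ 0.1215 -0.6105  0.38  ]
wrist_torque [-0.0009 -0.0066 -0.0144]
grip_width 0.0599789894121142
w8 ball [ 0.6331 -0.027   0.236 ] 2382 0.0006931718411879831
tab 432 ((546.1927490234375, -2.82440185546875), (48.85491180419922, 10.280538558959961), 74.34371185302734)
tab 74 ((545.7547607421875, -3.1466217041015625), (49.2406005859375, 9.875495910644531), 74.70988464355469)
s8 ball [ 0.6323 -0.0261  0.2372] 291 0.0011019129644781207
tab 57 ((544.9632568359375, -8.261627197265625), (34.991336822509766, 11.49943733215332), 76.6642074584961)
```

View pics/w8.png

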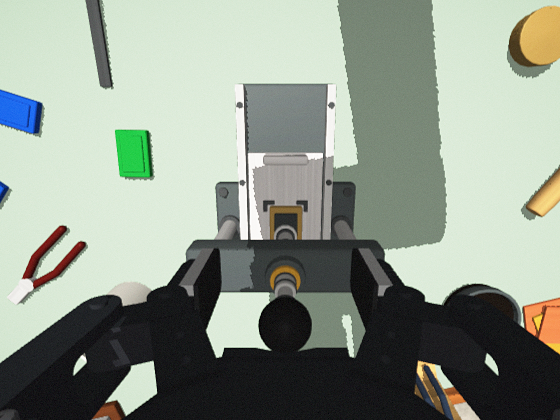

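```bash
python3 - <<'E'
from h import *
# tool poses at each pic
poses={'w3':([.5194,-.1203,.1266],[.7976,.6032,.0001,0]),'w2':([.5088,-.2931,.0047],[.8959,.4443,.0005,.001]),'w8':([.5678,-.0087,.2847],[.7968,.6042,-.0004,-.0005]),'w6':([.4656,.0201,.1235],[.7966,.6045,0,0]),'w7':([.4359,.0284,.1234],[.7967,.6044,.0003,.0002])}
for n,(p,q) in poses.items():
    im,d,P,K=load(n); L=(cloud(d,P,K)-p)@R.from_quat(q).as_matrix()*1000
    f=(abs(L[...,0])<60)&(L[...,1]<14)&(L[...,1]>-14)&(L[...,2]<20)&(L[...,2]>-70)
    if n in('w3','w2'): 
        b=f&(abs(L[...,0])<13)&(abs(L[...,1])<10); print(n,'stone top tool z',np.median(L[b][:,2])); f&=abs(L[...,0])>21
    z=L[f]; print(n,'finger tool z max',np.percentile(z[:,2],[50,90,98,99.8]),'x',np.percentile(abs(z[:,0]),[2,50,98]))
E
```

```text
w3 stone top tool z -9.647272218902154
w3 finger tool z max [-56.6245 -40.947  -15.0198  -7.1698] x [21.573  42.0363 54.2193]
w2 stone top tool z -9.666756935957778
w2 finger tool z max [-54.3924   5.5071   6.1839   6.7999] x [21.7875 42.7528 57.9196]
w8 finger tool z max [-57.8571 -25.6928 -11.6094  -5.6013] x [29.4122 47.6512 59.0419]
w6 finger tool z max [-55.3545 -27.7412  -9.7758  -1.5307] x [11.7431 35.4464 49.8765]
w7 finger tool z max [-55.5685 -32.3954 -11.1334  -4.1003] x [ 0.6985 26.0224 44.2103]
```

The wrist view confirms the tray is home: the tab is at (285,160), 90 mm from the screw axis. The buckle lies in the nest at (285,220), and the ball is at (285,325). Next I grip the ball.

Request:
play_rows:
  rows:
    - [55, 0, 12, 0, 0, 0, 0]
    - [55, 0, 20, 0, 0, 0, 0]
    - [55, 0, 20, 0, 0, 0, 0]
    - [55, 0, 12, 0, 0, 0, 0]
    - [55, 0, 3.7, 0, 0, 0, 0]
    - [55, 0, 0, 10, 0, 0, 0]
    - [55, 0, 0, 20, 0, 0, 0]
    - [55, 0, 0, 20, 0, 0, 0]
    - [55, 0, 0, 12, 0, 0, 0]
    - [55, 0, 0, 6.4, 0, 0, 0]
    - [55, 0, 0, 0, 0, 0, 0]
    - [55, 0, 0, 0, 0, 0, 0]

```text
clock: 15.75
position: [0.633, -0.0268, 0.2171]
orientation: [0.797, 0.604, -0.0, -0.0]
contact_force: [-0.7, 0.3, 0.4]
grip_width: 0.0546
```

```bash
python3 - <<'E'
from h import *
st(); snap('wrist','w9'); 
E
```

```text
clock 15.75
joints [-0.1513  0.419   1.4509  0.0001  1.2719 -1.4492]
qvel [-0.0013 -0.0121 -0.0247 -0.0005  0.0025 -0.0011]
joint_torque [  0.0042 -55.433  -26.9871  -0.       0.015    0.0001]
position [ 0.633  -0.0268  0.2171]
orientation [ 0.7967  0.6044 -0.0001 -0.0001]
contact_force [-0.7421  0.3119  0.4258]
wrist_torque [0.016  0.0548 0.019 ]
grip_width 0.05461742517756175
```

View pics/w9.png

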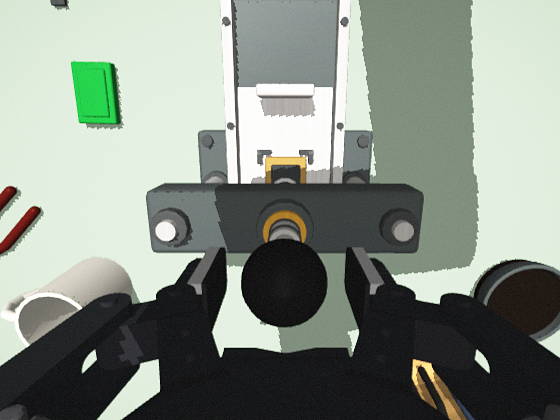

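The ball is centred between the pads at (285,283). Closing.

Request:
play_rows:
  rows:
    - [30, 0, 0, 0, 0, 0, 0]
    - [30, 0, 0, 0, 0, 0, 0]
    - [30, 0, 0, 0, 0, 0, 0]
    - [30, 0, 0, 0, 0, 0, 0]
    - [30, 0, 0, 0, 0, 0, 0]
  newtons: 80

```text
clock: 16.22
position: [0.634, -0.0273, 0.2186]
orientation: [0.797, 0.604, 0.001, 0.001]
contact_force: [-1.6, -0.3, 5.6]
grip_width: 0.0331
```

```bash
python3 - <<'E'
from h import *
st()
E
```

```text
clock 16.2167
joints [-0.1516  0.4177  1.4491 -0.0003  1.2721 -1.4493]
qvel [-0.0004  0.0011 -0.0001 -0.     -0.0004  0.0011]
joint_torque [  0.7625 -52.9064 -26.2294   0.3439  -0.3496   0.021 ]
position [ 0.634  -0.0273  0.2186]
orientation [0.7968 0.6043 0.0008 0.0011]
contact_force [-1.6125 -0.3397  5.5509]
wrist_torque [-0.0454  0.1097 -0.0031]
grip_width 0.033063748767661084
```

Request:
play_rows:
  rows:
    - [30, 0, 0, 0.2, 0, 0, 3]
    - [30, 0, 0, 0.3, 0, 0, 6]
    - [30, 0, 0, 0.3, 0, 0, 6]
    - [30, 0, 0, 0.3, 0, 0, 6]
    - [30, 0, 0, 0.3, 0, 0, 6]
    - [30, 0, 0, 0.3, 0, 0, 6]
    - [30, 0, 0, 0.1, 0, 0, 2]
    - [30, 0, 0, 0.1, 0, 0, 2]
    - [30, 0, 0, 0.1, 0, 0, 2]
    - [30, 0, 0, 0.1, 0, 0, 2]

```text
clock: 17.05
position: [0.6336, -0.0278, 0.2163]
orientation: [0.958, 0.286, 0.001, 0.001]
contact_force: [-2.6, -3.7, 6.0]
grip_width: 0.0333
```

```bash
cat > q.py <<'E'
from h import *
s=readout.get_state(); o=R.from_quat(s['orientation']).as_matrix()
print('t',round(s['clock'],2),'yaw',np.degrees(np.arctan2(o[1,0],o[0,0])).round(2),'j6',np.round(s['joints'][5],4),'tau6',np.round(s['joint_torque'][5],4),'wz',np.round(s['wrist_torque'],4),'F',np.round(s['contact_force'],1),'z',np.round(s['position'][2],4),'qv6',np.round(s['qvel'][5],3),'w',round(s['grip_width'],4))
E
python3 q.py; python3 - <<'E'
from h import *
from scipy.optimize import least_squares
snap('wrist','w10'); im,d,P,K=load('w10'); C=cloud(d,P,K); z=C[...,2]
# ball height via scene too
snap('scene','s10')
E
python3 q.py
```

```text
t 17.05 yaw 33.27 j6 -0.7321 tau6 -0.4131 wz [-0.4194  0.3306  0.1481] F [-2.6 -3.7  6. ] z 0.2163 qv6 0.415 w 0.0333
t 17.15 yaw 33.29 j6 -0.7325 tau6 0.24 wz [-0.4592  0.348  -0.1056] F [-2.7 -2.7  6.3] z 0.2163 qv6 -0.029 w 0.033
```

View pics/w10.png

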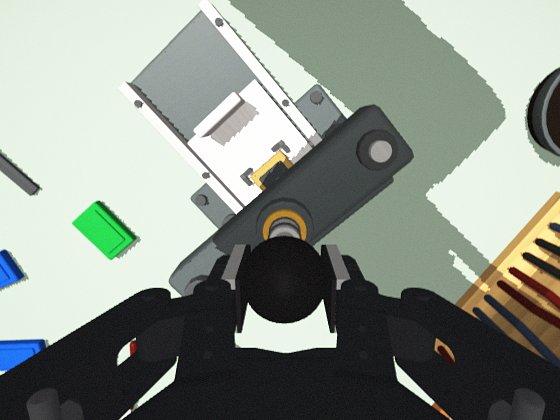

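Request:
play_rows:
  rows:
    - [30, 0, 0, 0.2, 0, 0, 3]
    - [30, 0, 0, 0.3, 0, 0, 5]
    - [30, 0, 0, 0.2, 0, 0, 4]
    - [30, 0, 0, 0.1, 0, 0, 2]
    - [30, 0, 0, 0.1, 0, 0, 2]
    - [30, 0, 0, 0.1, 0, 0, 2]

```text
clock: 17.65
position: [0.6334, -0.0279, 0.2153]
orientation: [0.991, 0.133, 0.0, 0.001]
contact_force: [-2.6, -2.7, 5.6]
grip_width: 0.033
```

```bash
python3 q.py
```

```text
t 17.65 yaw 15.27 j6 -0.418 tau6 -0.4089 wz [-0.4711  0.4216  0.0816] F [-2.6 -2.7  5.6] z 0.2153 qv6 0.414 w 0.033
```

Request:
play_rows:
  rows:
    - [30, 0, 0, 0.1, 0, 0, 2]
    - [30, 0, 0, 0.1, 0, 0, 2]

```text
clock: 17.82
position: [0.6333, -0.028, 0.215]
orientation: [0.995, 0.098, 0.0, 0.001]
contact_force: [-3.3, -2.9, 7.4]
grip_width: 0.0327
```

```bash
python3 q.py
```

```text
t 17.82 yaw 11.27 j6 -0.3482 tau6 -0.4149 wz [-0.4487  0.4908  0.1515] F [-3.3 -2.9  7.4] z 0.215 qv6 0.414 w 0.0327
```

Request:
play_rows:
  rows:
    - [30, 0, 0, 0.1, 0, 0, 2]
    - [30, 0, 0, 0.1, 0, 0, 2]

```text
clock: 17.98
position: [0.6333, -0.0279, 0.2148]
orientation: [0.998, 0.063, 0.0, 0.001]
contact_force: [-2.5, -2.5, 6.4]
grip_width: 0.0328
```

```bash
python3 q.py
```

```text
t 17.98 yaw 7.27 j6 -0.2784 tau6 -0.415 wz [-0.5934  0.4869  0.1837] F [-2.5 -2.5  6.4] z 0.2148 qv6 0.417 w 0.0328
```

Request:
play_rows:
  rows:
    - [30, 0, 0, 0.1, 0, 0, 2]
    - [30, 0, 0, 0.1, 0, 0, 2]

```text
clock: 18.15
position: [0.6332, -0.028, 0.2146]
orientation: [1.0, 0.029, 0.0, 0.001]
contact_force: [-3.2, -3.1, 6.6]
grip_width: 0.0331
```

```bash
python3 q.py
```

```text
t 18.15 yaw 3.27 j6 -0.2085 tau6 -0.4151 wz [-0.4898  0.51    0.1477] F [-3.2 -3.1  6.6] z 0.2146 qv6 0.415 w 0.0331
```

Request:
play_rows:
  rows:
    - [30, 0, 0, 0.1, 0, 0, 2]
    - [30, 0, 0, 0.1, 0, 0, 2]

```text
clock: 18.32
position: [0.6331, -0.028, 0.2144]
orientation: [1.0, -0.006, 0.0, 0.001]
contact_force: [-4.1, -3.3, 7.2]
grip_width: 0.0327
```

```bash
python3 q.py
```

```text
t 18.32 yaw -0.73 j6 -0.1387 tau6 -0.4151 wz [-0.5273  0.4756  0.1809] F [-4.1 -3.3  7.2] z 0.2144 qv6 0.417 w 0.0327
```

Request:
play_rows:
  rows:
    - [30, 0, 0, 0.1, 0, 0, 2]
    - [30, 0, 0, 0.1, 0, 0, 2]
    - [30, 0, 0, 0.1, 0, 0, 2]

```text
clock: 18.57
position: [0.633, -0.028, 0.2141]
orientation: [0.998, -0.059, 0.0, 0.001]
contact_force: [-3.0, -3.2, 7.0]
grip_width: 0.0325
```

```bash
python3 q.py
```

```text
t 18.57 yaw -6.73 j6 -0.034 tau6 -0.4153 wz [-0.4945  0.5522  0.1222] F [-3.  -3.2  7. ] z 0.2141 qv6 0.415 w 0.0325
```

Request:
play_rows:
  rows:
    - [30, 0, 0, 0.1, 0, 0, 2]
    - [30, 0, 0, 0.1, 0, 0, 2]
    - [30, 0, 0, 0.1, 0, 0, 2]

```text
clock: 18.82
position: [0.633, -0.0279, 0.2137]
orientation: [0.994, -0.111, 0.0, 0.001]
contact_force: [-4.4, -3.0, 6.0]
grip_width: 0.0326
```

```bash
python3 q.py
```

```text
t 18.82 yaw -12.73 j6 0.0707 tau6 -0.4154 wz [-0.4843  0.537   0.1032] F [-4.4 -3.   6. ] z 0.2137 qv6 0.416 w 0.0326
```

Request:
play_rows:
  rows:
    - [30, 0, 0, 0.1, 0, 0, 2]
    - [30, 0, 0, 0.1, 0, 0, 2]

```text
clock: 18.98
position: [0.6329, -0.0279, 0.2135]
orientation: [0.989, -0.145, 0.0, 0.001]
contact_force: [-4.1, -3.4, 6.2]
grip_width: 0.0331
```

```bash
python3 q.py
```

```text
t 18.98 yaw -16.72 j6 0.1405 tau6 -0.4155 wz [-0.5276  0.541   0.1736] F [-4.1 -3.4  6.2] z 0.2135 qv6 0.415 w 0.0331
```

Request:
play_rows:
  rows:
    - [30, 0, 0, 0.1, 0, 0, 2]
    - [30, 0, 0, 0.1, 0, 0, 2]

```text
clock: 19.15
position: [0.6329, -0.028, 0.2133]
orientation: [0.984, -0.18, 0.0, 0.001]
contact_force: [-3.3, -3.4, 6.7]
grip_width: 0.0328
```

```bash
python3 q.py
```

```text
t 19.15 yaw -20.73 j6 0.2103 tau6 -0.4156 wz [-0.6192  0.589   0.1419] F [-3.3 -3.4  6.7] z 0.2133 qv6 0.414 w 0.0328
```

Request:
play_rows:
  rows:
    - [30, 0, 0, 0.1, 0, 0, 2]
    - [30, 0, 0, 0.1, 0, 0, 2]

```text
clock: 19.32
position: [0.6328, -0.0279, 0.2131]
orientation: [0.977, -0.214, 0.0, 0.001]
contact_force: [-4.4, -2.7, 6.2]
grip_width: 0.0326
```

```bash
python3 q.py
```

```text
t 19.32 yaw -24.73 j6 0.2801 tau6 -0.4158 wz [-0.5161  0.5773  0.1553] F [-4.4 -2.7  6.2] z 0.2131 qv6 0.413 w 0.0326
```

Request:
play_rows:
  rows:
    - [30, 0, 0, 0.1, 0, 0, 2]
    - [30, 0, 0, 0.1, 0, 0, 2]

```text
clock: 19.48
position: [0.6328, -0.0279, 0.2128]
orientation: [0.969, -0.248, 0.0, 0.001]
contact_force: [-4.5, -2.4, 5.9]
grip_width: 0.0326
```

```bash
python3 q.py
```

```text
t 19.48 yaw -28.73 j6 0.35 tau6 -0.416 wz [-0.5433  0.5118  0.1308] F [-4.5 -2.4  5.9] z 0.2128 qv6 0.414 w 0.0326
```

Request:
play_rows:
  rows:
    - [30, 0, 0, 0.1, 0, 0, 2]
    - [30, 0, 0, 0.1, 0, 0, 2]

```text
clock: 19.65
position: [0.6327, -0.0279, 0.2126]
orientation: [0.959, -0.282, 0.0, 0.001]
contact_force: [-4.8, -3.2, 5.4]
grip_width: 0.033
```

```bash
python3 q.py
```

```text
t 19.65 yaw -32.73 j6 0.4198 tau6 -0.4059 wz [-0.5307  0.5654  0.1496] F [-4.8 -3.2  5.4] z 0.2126 qv6 0.416 w 0.033
```

Request:
play_rows:
  rows:
    - [30, 0, 0, 0.1, 0, 0, 2]

```text
clock: 19.73
position: [0.6327, -0.0279, 0.2125]
orientation: [0.954, -0.298, 0.0, 0.001]
contact_force: [-4.6, -3.5, 6.1]
grip_width: 0.0328
```

```bash
python3 q.py
```

```text
t 19.73 yaw -34.72 j6 0.4547 tau6 -0.3948 wz [-0.5657  0.5716  0.1504] F [-4.6 -3.5  6.1] z 0.2125 qv6 0.416 w 0.0328
```

Request:
play_rows:
  rows:
    - [30, 0, 0, 0.1, 0, 0, 2]

```text
clock: 19.82
position: [0.6326, -0.0279, 0.2124]
orientation: [0.949, -0.315, 0.0, 0.001]
contact_force: [-4.1, -2.9, 7.1]
grip_width: 0.0329
```

```bash
python3 q.py
```

```text
t 19.82 yaw -36.72 j6 0.4895 tau6 -0.3836 wz [-0.5466  0.6046  0.1605] F [-4.1 -2.9  7.1] z 0.2124 qv6 0.417 w 0.0329
```

tau6 left its flat -0.416 baseline at about yaw -31°. Its slope is 0.32 N·m/rad, which matches 100 N/rad × 0.0032, so that was first touch. I'll keep going in small steps.

Request:
play_rows:
  rows:
    - [30, 0, 0, 0.1, 0, 0, 2]
    - [30, 0, 0, 0.1, 0, 0, 2]

```text
clock: 19.98
position: [0.6326, -0.0278, 0.2123]
orientation: [0.938, -0.348, 0.0, 0.001]
contact_force: [-4.8, -2.4, 7.1]
grip_width: 0.0329
```

```bash
python3 q.py
```

```text
t 19.98 yaw -40.72 j6 0.5593 tau6 -0.3611 wz [-0.5782  0.6347  0.1773] F [-4.8 -2.4  7.1] z 0.2123 qv6 0.415 w 0.0329
```

Request:
play_rows:
  rows:
    - [30, 0, 0, 0.1, 0, 0, 2]
    - [30, 0, 0, 0.1, 0, 0, 2]

```text
clock: 20.15
position: [0.6325, -0.0278, 0.212]
orientation: [0.925, -0.38, 0.0, 0.001]
contact_force: [-4.6, -2.2, 5.0]
grip_width: 0.0329
```

```bash
python3 q.py
```

```text
t 20.15 yaw -44.72 j6 0.6291 tau6 -0.3391 wz [-0.534   0.6773  0.2162] F [-4.6 -2.2  5. ] z 0.212 qv6 0.415 w 0.0329
```

Request:
play_rows:
  rows:
    - [30, 0, 0, 0.1, 0, 0, 2]

```text
clock: 20.23
position: [0.6325, -0.0278, 0.2119]
orientation: [0.918, -0.396, 0.0, 0.001]
contact_force: [-4.7, -3.7, 6.6]
grip_width: 0.0327
```

```bash
python3 q.py
```

```text
t 20.23 yaw -46.71 j6 0.664 tau6 -0.3272 wz [-0.4572  0.6332  0.1984] F [-4.7 -3.7  6.6] z 0.2119 qv6 0.413 w 0.0327
```

Request:
play_rows:
  rows:
    - [30, 0, 0, 0.1, 0, 0, 2]

```text
clock: 20.32
position: [0.6325, -0.0278, 0.2118]
orientation: [0.911, -0.412, 0.0, 0.001]
contact_force: [-4.1, -2.3, 5.7]
grip_width: 0.0327
```

```bash
python3 q.py
```

```text
t 20.32 yaw -48.71 j6 0.6989 tau6 -0.3169 wz [-0.5591  0.6753  0.2206] F [-4.1 -2.3  5.7] z 0.2118 qv6 0.416 w 0.0327
```

Request:
play_rows:
  rows:
    - [30, 0, 0, 0.1, 0, 0, 2.2]

```text
clock: 20.4
position: [0.6324, -0.0278, 0.2117]
orientation: [0.903, -0.43, 0.0, 0.001]
contact_force: [-4.5, -2.4, 6.1]
grip_width: 0.0329
```

```bash
python3 q.py
```

```text
t 20.4 yaw -50.91 j6 0.7372 tau6 -0.4048 wz [-0.5409  0.6974  0.2728] F [-4.5 -2.4  6.1] z 0.2117 qv6 0.464 w 0.0329
```

Request:
play_rows:
  rows:
    - [30, 0, 0, 0, 0, 0, 0]
    - [30, 0, 0, 0, 0, 0, 0]

```text
clock: 20.57
position: [0.6325, -0.0277, 0.2117]
orientation: [0.903, -0.429, 0.0, 0.001]
contact_force: [-4.8, -2.9, 7.0]
grip_width: 0.0329
```

```bash
python3 q.py
```

```text
t 20.57 yaw -50.85 j6 0.7362 tau6 -0.0016 wz [-0.5209  0.6514 -0.0953] F [-4.8 -2.9  7. ] z 0.2117 qv6 -0.005 w 0.0329
```

Request:
play_rows:
  rows:
    - [40, 0, 0, 0, 0, 0, 0]
    - [50, 0, 0, 0, 0, 0, 0]
    - [55, 0, 0, 0, 0, 0, 0]
    - [58, 0, 0, 0, 0, 0, 0]
    - [58, 0, 0, 0, 0, 0, 0]
    - [58, 0, 0, -5, 0, 0, 0]
    - [58, 0, 0, -15, 0, 0, 0]
    - [58, 0, 0, -25, 0, 0, 0]
    - [58, 0, 0, -30, 0, 0, 0]
    - [58, 0, 0, -25, 0, 0, 0]
    - [58, 0, 0, -10, 0, 0, 0]
    - [58, 0, 0, 0, 0, 0, 0]
    - [58, 0, 0, 0, 0, 0, 0]

```text
clock: 21.65
position: [0.6331, -0.0268, 0.3203]
orientation: [0.903, -0.429, 0.0, -0.0]
contact_force: [-0.0, 0.1, -0.2]
grip_width: 0.0581
```

```bash
python3 q.py; python3 - <<'E'
from h import *
from scipy.optimize import least_squares
snap('wrist','w11'); snap('top','t11'); snap('scene','s11')
for n in ('w11','t11','s11'):
    im,d,P,K=load(n); C=cloud(d,P,K); z=C[...,2]
    s=(z>0.21)&(z<0.252)&(np.hypot(C[...,0]-.6327,C[...,1]+.027)<.022); p=C[s]
    if len(p)>50:
        f=least_squares(lambda q:np.linalg.norm(p-q,axis=1)-.018,p.mean(0)-[0,0,.01],loss='soft_l1',f_scale=.001); print(n,'ball',f.x,s.sum(),np.std(f.fun))
    t=(abs(z-.068)<.004)&(np.hypot(C[...,0]-.546,C[...,1])<.05); p=C[t]
    if len(p)>20: print('tab',len(p),cv2.minAreaRect((p[:,:2]*1000).astype(np.float32)))
im=load('s11')[0]; cv2.imwrite('pics/s11z.png',cv2.resize(im[170:310,200:380],None,fx=4,fy=4,interpolation=cv2.INTER_CUBIC))
E
```

```text
t 21.65 yaw -50.84 j6 0.7359 tau6 -0.0001 wz [-0.0268  0.0183 -0.0694] F [-0.   0.1 -0.2] z 0.3203 qv6 0.001 w 0.0581
w11 ball [ 0.6324 -0.0274  0.2294] 1821 0.0004826305697092828
tab 307 ((545.6962280273438, -3.0979690551757812), (49.6693229675293, 10.623992919921875), 74.82440185546875)
t11 ball [ 0.6329 -0.0273  0.2298] 220 0.0009092518613087028
tab 75 ((545.8555908203125, -3.068185806274414), (49.42353057861328, 9.565223693847656), 74.18245697021484)
s11 ball [ 0.6323 -0.0263  0.2303] 280 0.0010742393247583726
tab 59 ((544.6976928710938, -8.620471954345703), (34.209930419921875, 10.59257698059082), 74.8683853149414)
```

View pics/w11.png

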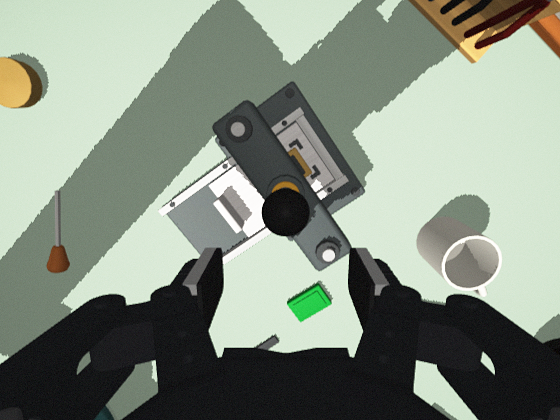

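View pics/s11z.png

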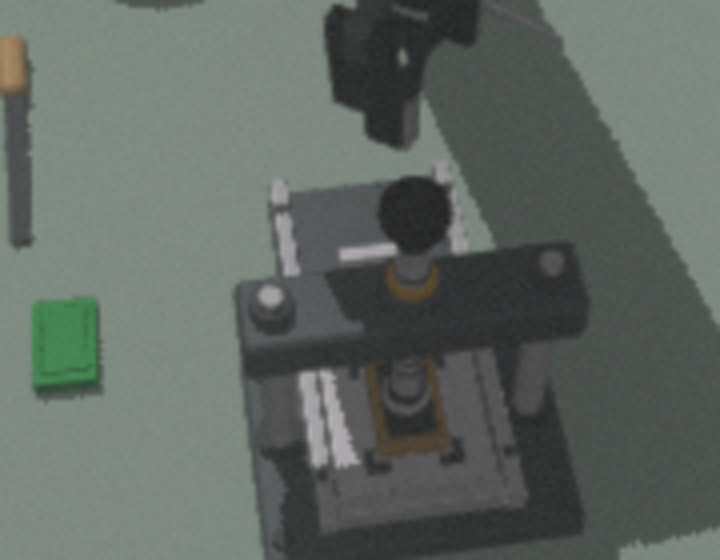

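The foot sits on the stone, the buckle is within the stops, the tray is home and the gripper is clear. The ball dropped about 6.8 mm, against 7.0 mm expected for the turn. Handing in.

```bash
python3 -c "
from h import *
print(workorder.finish_job())"
```

```text
the job is handed in; nothing more can be done
None
```

The buckle is clamped in the press at about 35 N, and I handed the job in at about 22 s on the robot's clock. It lies flat in the nest, the tray is home, and the gripper is clear of everything.

- **Nest and tray:** The last pictures show the buckle inside the four corner stops, with the foot on the stone. The stone's top measured flat before the push. The tray met its stop at about 13 N, and the tab measured 90 mm in front of the screw.
- **Clamping force:** I turned the knob 125° clockwise in all, about 20° past first touch. The force comes from the rise in the last joint's torque: 31 N two degrees before the end, which makes about 35 N at the end. The ball sank 6.8 mm where 7.0 mm was expected, so it did not slip noticeably in the grip.
- **Checks that disagreed:**
  - The joint torque changed in the opposite sense to what I expected, though its slope matched the press data exactly.
  - The noisier wrist torque rose from about 0.15 to 0.22 N·m, which agrees roughly. The very last reading was 0.27, taken as the wrist sped up slightly for the last step. Read on its own it would mean about 40 N.
- **Not measured:** I could not measure the foot's force after letting go of the knob. The wrist sprang back only 0.06° when it halted.
- **Other tools:** I did not touch any of them.

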